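# Release the cutlery drawer's hidden catch and push it shut

## Robot

A 7-joint arm with a two-finger parallel gripper is mounted at the origin on the work surface. World frame = base frame: x ahead of the robot, y to its left, z up, the work surface at z = 0. Lengths are in m, angles in rad, forces in N, time in s.
With the tool pointing down it reaches from about 0.4 to 0.85 m from the base axis. Payload 10.4 kg.
Tool frame: the origin (TCP) lies between the finger pads; the fingertips stand 17 mm ahead of it and the grasp point (between the pads) lies 2 mm behind it; x points along the fingers, y is the direction in which the jaws open and shut, and the axes are right-handed (so a half turn about x gives the same grasp; the last joint's range is limited). The gripper opens to 87 mm and grips with 3 to 60 N. Pads are 19 mm wide; open, the fingers measure 117 mm over their backs; the gripper's body (75 mm by 190 mm) begins 51 mm behind the grasp point.
Start: joints at [-1.202, 0.332, -0.065, 1.46, 0.022, 1.35, -0.088], TCP at [0.239, 0.578, 0.24] pointing down, gripper open.
Joint ranges: [-2.6, 2.6], [-0.5, 2.12], [-1.47, 1.34], [0.16, 2.42], [-1.27, 4.41], [0.06, 2.06], [-2.6, 2.6]. Speed limits (rad/s): [2.22, 2.22, 2.79, 2.79, 3.14, 3.14, 3.14].

## Interface

Orientations are given as a unit quaternion [x, y, z, w].
In Python, from bench import r, optics, close_job gives the robot as it stands.
- The arm moves only by the shell command python3 -m inch 'ROWS' [OPENING] [FORCE]. ROWS is JSON, a list of rows, each an object with "translation": the shift along the tool's x, y, z in cm, a list of three; "spin": the turn about the tool's x in degrees. In form: [{"translation": [tx, ty, tz], "spin": spin}, ...]. A call has 1 to 20 rows; each row shifts and turns the pose as measured when the row begins, along the tool's axes as they then stand; what a row does not reach is not made up. A row lasts 1/8 s, in which the tool goes at most 62.5 mm and 10.7 degrees, less where a joint would pass 70% of its speed; a pose out of reach is approached as far as the arm can. A call is refused whole if a number of a shift passes 6.25 or a number of a turn 10.7, either way. A call with a gripper value outside its range is refused whole. OPENING is the closure, from 0 (fully open) to 1 (shut), set as the call begins (- or left out, the last holds). The fingers move at their own pace and stop on an object; FORCE is the grip in N (left out, the last holds). Time passes only in rows, so rows that do not move let the fingers close. It gives the time, the measured TCP pose, the force and the opening at its end, in the units of the state.
- r.read_state(): the state, without advancing time (a new reading comes with each control period).
- optics.camera(name): name is "scene" or "top" or "wrist"; returns the picture (384x512x3 uint8, red, green, blue); there is no depth.
- optics.camera_model(name): a dict with "camera_matrix" (3x3 intrinsics, pixels), "world_from_camera" (4x4, takes a point from camera to world coordinates); the wrist camera has in their place "tool_from_camera" (4x4, takes a point from camera to tool coordinates, whose origin is the TCP and whose axes are the tool frame's). Camera axes: x right, y down, z forward; pixel columns grow to the right and rows downward; lengths in m; the calibration is good to about 2 mm. A picture is of the moment at which its call begins: read the wrist's pose just before it. camera_model takes no time and is no camera call.
- close_job(): hands the job in, once; it reports no verdict.
The state is a dict: "time": time; "joint_positions": joint angles; "joint_vel": joint speeds; "joint_torque": joint torques, N m; "ee_pos": TCP position; "eef_rot": TCP orientation; "ft_force": force on the tool from outside, world axes, zero at the start; "torque": the same for the moment, N m; "width": finger opening in m.
Only numpy, scipy, OpenCV 4.12 (cv2) and the standard library are available. Lean on these libraries where they do the work, as an engineer would, in place of code of your own. Each camera call takes 0.05 s, during which the arm holds its last target.

## Task

The cutlery drawer is standing open and a concealed catch locks it there. With the fingertips feel along the flat wooden panel on top of the cutlery box for the flush wooden button, press it right down, and then push the drawer fully home by the outside of its front. Do not grip the drawer or reach inside it, and leave everything else on the trolley where it stands.

Things in the scene. Friction and masses are not known exactly. Their poses are not given: they have to be found in the camera images.
- cutlery_box: Low wooden cutlery box fixed on the trolley, 240 mm deep, 390 mm wide, 80 mm high. Origin: on the trolley top, x axis towards the back of the box (the drawer opens towards -x), y along its width, z up. Its carcass runs from x -100 to x +140 mm. On top, from x -100 to x +55 mm and y -95 to y +95 mm, is a flat wooden panel at height 72 mm; 80 mm high battens border it at both ends (beyond y -95 and +95 mm) and an 80 mm high ledge behind it (x +55 to +140 mm).
- panel_middle (a point): Middle of the flat panel, on its surface (72 mm above the trolley); axes as the box. The concealed button lies on the line through this point along the box's y axis, its centre anywhere from 50 mm to one side to 50 mm to the other; just where is not told: feel (or look) for it. It is a block of the panel's own wood, 48 mm (along x) by 54 mm (along y), in an opening 51 by 57 mm, its face 2 mm below the panel's surface, with only the narrow gap to be seen.
- catch (a joint): The concealed button: how far it is pressed in, 0 (up) to 0.009 m (right down: its face 11 mm below the panel's surface). It gives way at about 4 N, stays down once pressed, and frees the drawer from about 0.006 m on.
- drawer (a joint): How far the drawer stands open, in m: 0 fully home, 0.11 pulled right out; positive is out, along the box's -x. At the start it is 0.08 to 0.10 out and, until the button is pressed, the catch stops it at about 0.075 when pushed in. It runs with about 3 N of friction and stays where it is left.
- drawer_front (a point): Middle of the outer face of the drawer's wooden front, at half its height; moves with the drawer; axes as the box. The front is 384 mm wide, 50 mm high (9 to 59 mm above the trolley) and 12 mm thick, plain, without a handle. When the drawer is home this face is 116 mm before the box's origin.
- drawer_inside: The inside of the drawer, not to be touched: grey plastic liner behind the wooden front, floor and dividers, with cutlery lying in it; 350 mm wide, open on top. Origin and axes: those of the box, moved with the drawer.
- salt_cellar: Round wooden salt cellar with a swivel lid, 72 mm across, 57 mm high, loose on the ledge behind the panel. Origin at the centre of its underside. To be left alone.
- spice_jar: Amber glass jar with a metal cap, 44 mm across, 75 mm high, loose on the ledge behind the panel. Origin at the centre of its underside. To be left alone.
- carafe: Empty clear glass carafe, 96 mm across, 200 mm high, beside the box. Origin at the centre of its underside. To be left alone.
- tumbler: Steel tumbler, 72 mm across, 85 mm high, beside the drawer. Origin at the centre of its underside. To be left alone.
- corkscrew: Chrome lever corkscrew lying flat beside the drawer, 150 mm long, 90 mm wide, 35 mm high. Origin about its middle, on the trolley top. To be left alone.
- plates: Three stacked white melamine plates, 200 mm across, 34 mm high together, beside the box. Origin at the centre of the underside. To be left alone.
- grill_brush: Grill brush with a long handle, lying at the side of the trolley. To be left alone.

How it is judged:
By the outcome, as a careful person would: the job done as asked, in the order asked, and still so for the second after the job is handed in, with the robot touching nothing.
It also fails if it takes over 58 s, if anything falls off the work surface, if the arm or the gripper's body presses on something with over 40 N, if the wrist force passes 120 N, or if a joint passes its speed limit or range.

## Working session

There is one attempt and no reset: what is moved stays moved. The work goes in short steps, Python scripts to look and compute and a shell command to move; the robot and the scene stay as the last step left them, time stands still between calls to the robot, and variables do not carry over. Pictures are saved under pics/ and viewed, and the job is handed in when it is done.

```bash
mkdir -p pics; ls
python3 - <<'E'
from bench import r, optics
import cv2, numpy as np
np.set_printoptions(precision=4,suppress=True)
s=r.read_state();print(s)
for n in("scene","top","wrist"):
    im=optics.camera(n);cv2.imwrite(f"pics/{n}0.png",im[:,:,::-1]);print(n,optics.camera_model(n))
E
```

```text
pics
{'time': 0.0, 'joint_positions': array([-1.2016,  0.3329, -0.0647,  1.4609,  0.0216,  1.3499, -0.0885]), 'joint_vel': array([ 0.0011, -0.0012, -0.0005, -0.0007,  0.0003, -0.0005, -0.0004]), 'joint_torque': array([ -0.    , -62.3251,   0.0247, -38.9905,  -0.0612,   0.0397,
         0.0001]), 'ee_pos': array([0.2385, 0.5773, 0.2388]), 'eef_rot': array([ 0.1371,  0.6937, -0.1381,  0.6935]), 'ft_force': array([-0.7995,  0.3381,  0.1937]), 'torque': array([-0.0128, -0.0154,  0.0442]), 'width': 0.08706022687148818}
scene {'camera_matrix': array([[434.9002,   0.    , 248.0749],
       [  0.    , 434.9002, 183.325 ],
       [  0.    ,   0.    ,   1.    ]]), 'world_from_camera': array([[-0.677 ,  0.5888, -0.4416,  1.1052],
       [ 0.736 ,  0.5488, -0.3965,  0.5423],
       [ 0.0089, -0.5934, -0.8049,  1.0284],
       [ 0.    ,  0.    ,  0.    ,  1.    ]])}
top {'camera_matrix': array([[451.6576,   0.    , 252.8071],
       [  0.    , 451.6576, 192.738 ],
       [  0.    ,   0.    ,   1.    ]]), 'world_from_camera': array([[ 0.0011, -0.9839,  0.1788,  0.3623],
       [-1.    , -0.0026, -0.0082,  0.0959],
       [ 0.0085, -0.1787, -0.9839,  1.2232],
       [ 0.    ,  0.    ,  0.    ,  1.    ]])}
wrist {'camera_matrix': array([[270.3525,   0.    , 255.2612],
       [  0.    , 270.3525, 193.5923],
       [  0.    ,   0.    ,   1.    ]]), 'tool_from_camera': array([[-0.0004, -0.2815,  0.9596, -0.1442],
       [ 1.    ,  0.0005,  0.0005,  0.0012],
       [-0.0006,  0.9596,  0.2815, -0.0769],
       [ 0.    ,  0.    ,  0.    ,  1.    ]])}
```

View pics/scene0.png

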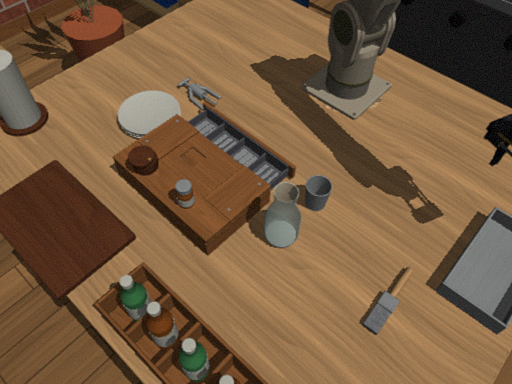

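View pics/top0.png

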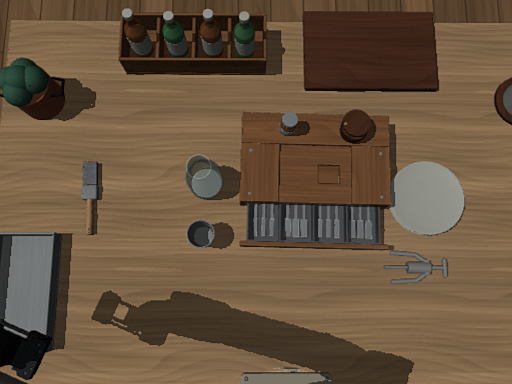

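View pics/wrist0.png

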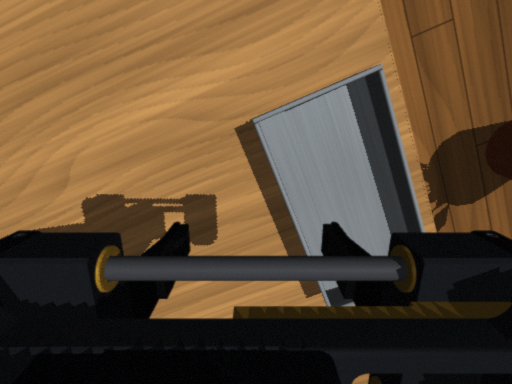

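The top view shows the box at about (240–390, 113–248), drawer open towards the robot. A thin square at about (329,174) looks like the button. I'll enlarge it and measure.

```bash
cat > h.py <<'E'
import numpy as np
from bench import r, optics
np.set_printoptions(precision=4,suppress=True)
def ray(n,u,v,z):
    m=optics.camera_model(n);K=m["camera_matrix"];T=m["world_from_camera"]
    d=T[:3,:3]@np.linalg.solve(K,[u,v,1]);o=T[:3,3]
    return o+d*(z-o[2])/d[2]
def proj(n,p):
    m=optics.camera_model(n);T=np.linalg.inv(m["world_from_camera"]);q=m["camera_matrix"]@(T[:3,:3]@p+T[:3,3]);return q[:2]/q[2]
E
python3 - <<'E'
import cv2
a=cv2.imread("pics/top0.png")[105:255,230:400]
cv2.imwrite("pics/top0z.png",cv2.resize(a,None,fx=4,fy=4,interpolation=cv2.INTER_CUBIC)[:600])
a=cv2.imread("pics/scene0.png")[100:250,105:305]
cv2.imwrite("pics/scene0z.png",cv2.resize(a,None,fx=4,fy=4,interpolation=cv2.INTER_CUBIC))
E
```

```text
(no output)
```

View pics/top0z.png

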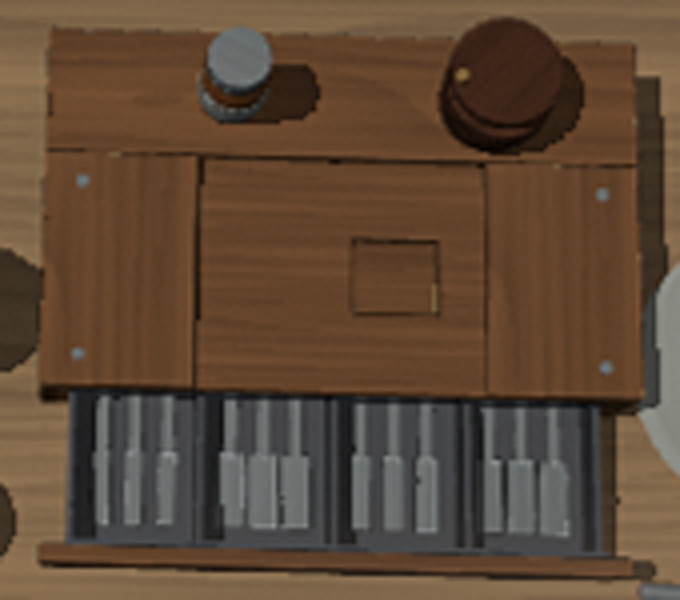

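View pics/scene0z.png

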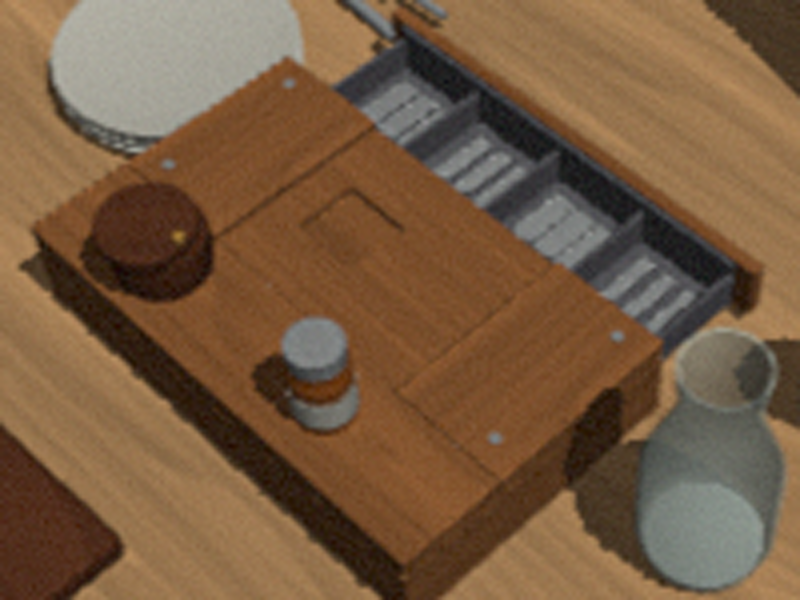

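Box top corners, zoomed, are (50,28), (635,42), (640,402) and (40,390). The button gap is around (350–440, 238–315) and the drawer front runs along (40,562)–(632,575).

Run:
```python
from h import *
def t(a,b,z): return ray("top",(a+.5)/4-.5+230,(b+.5)/4-.5+105,z)
def s(a,b,z): return ray("scene",(a+.5)/4-.5+105,(b+.5)/4-.5+100,z)
print("box top");c=[t(50,28,.08),t(635,42,.08),t(640,399,.08),t(40,388,.08)]
for p in c:print(p)
cs=[s(37,228,.08),s(288,60,.08),s(660,347,.08),s(405,567,.08)]
print("scene: backR frontR frontL backL")
for p in cs:print(p)
yv=(c[0]-c[1]+c[3]-c[2]);th=np.arctan2(-yv[0],yv[1]);print("yaw",th,np.degrees(th))
print("mean centre",np.mean(c,0),np.mean(cs,0))
print("button top");b=[t(350,238,.072),t(440,241,.072),t(438,315,.072),t(350,313,.072)]
for p in b:print(p)
print(np.mean(b,0)); 
print("scene button", [s(*q,.072) for q in((301,226),(353,190),(404,230))])
print("drawer top outer edge",t(40,563,.059),t(632,577,.059), "sceneedge",s(398,12,.059),s(762,268,.059))
print("tumbler",ray("top",201,228,.085),"carafe base",ray("top",206,182,.0), "corkscrew",ray("top",388,267,.02),ray("top",418,267,.02))
print("jar top",t(240,50,.155),"cellar top",t(508,62,.137))
q=r.read_state()
from scipy.spatial.transform import Rotation as R
print(R.from_quat(q['eef_rot']).as_matrix())
```

```text
box top
[0.7892 0.115  0.08  ]
[ 0.781  -0.2744  0.08  ]
[ 0.5406 -0.265   0.08  ]
[0.5468 0.1201 0.08  ]
scene: backR frontR frontL backL
[ 0.7746 -0.266   0.08  ]
[ 0.5418 -0.2616  0.08  ]
[0.5528 0.1246 0.08  ]
[0.7866 0.1194 0.08  ]
yaw -0.018502568751521883 -1.0601190996128447
mean centre [ 0.6644 -0.0761  0.08  ] [ 0.6639 -0.0709  0.08  ]
button top
[ 0.6482 -0.0824  0.072 ]
[ 0.6464 -0.1415  0.072 ]
[ 0.5969 -0.1385  0.072 ]
[ 0.598  -0.0812  0.072 ]
[ 0.6224 -0.1109  0.072 ]
scene button [array([ 0.6424, -0.1368,  0.072 ]), array([ 0.5937, -0.1346,  0.072 ]), array([ 0.5948, -0.0804,  0.072 ])]
drawer top outer edge [0.4365 0.1199 0.059 ] [ 0.4282 -0.2603  0.059 ] sceneedge [ 0.433  -0.2557  0.059 ] [0.4383 0.123  0.059 ]
tumbler [0.4783 0.217  0.085 ] carafe base [0.6144 0.215  0.    ] corkscrew [ 0.3829 -0.2707  0.02  ] [ 0.383 -0.35   0.02 ]
jar top [ 0.7473 -0.0042  0.155 ] cellar top [ 0.7466 -0.1749  0.137 ]
[[-0.0003  0.3818  0.9242]
 [-0.001   0.9242 -0.3818]
 [-1.     -0.0011  0.0001]]
```

Both views agree. The box yaw is about -1.1°, the button centre is near (0.621, -0.109), and the drawer is about 0.096 open. First I'll close the fingers, raise, and square the tool to the box.

```bash
python3 -m inch '[{"translation":[-2,0,0],"spin":-10},{"translation":[-2,0,0],"spin":-10},{"translation":[0,0,0],"spin":-1.5},{"translation":[0,0,0],"spin":0}]' 1 30
cat >> h.py <<'E'
from scipy.spatial.transform import Rotation as R
def to(p):
    s=r.read_state();M=R.from_quat(s['eef_rot']).as_matrix()
    by=np.degrees(np.arctan2(-M[0,1],M[1,1]))
    print("t",s['time'],"tcp",s['ee_pos'],"F",s['ft_force'],"w",s['width'],"yaw",by,"xdir",M[:,0],"shift cm",100*M.T@(np.array(p)-s['ee_pos']))
E
python3 -c "
from h import *
to([.621,-.109,.24])"
```

```text
time: 0.65
ee_pos: [0.2382, 0.5766, 0.2773]
eef_rot: [0.002, 0.708, -0.005, 0.706]
ft_force: [0.2, 0.3, -0.4]
width: 0.0546
t 0.65 tcp [0.2382 0.5766 0.2773] F [ 0.2081  0.3433 -0.4418] w 0.05461982315039117 yaw -0.5824190294570263 xdir [-0.0017 -0.0047 -1.    ] shift cm [  3.9825 -68.1499  38.979 ]
```

```bash
python3 -m inch '[{"translation":[0,-4.8,2.8],"spin":-0.5},{"translation":[0,-4.8,2.8],"spin":0},{"translation":[0,-4.8,2.8],"spin":0},{"translation":[0,-4.8,2.8],"spin":0},{"translation":[0,-4.8,2.8],"spin":0},{"translation":[0,-4.8,2.8],"spin":0},{"translation":[0,-4.8,2.8],"spin":0},{"translation":[0,-4.8,2.8],"spin":0},{"translation":[0,-4.8,2.8],"spin":0},{"translation":[0,-4.8,2.8],"spin":0},{"translation":[0,-4.8,2.8],"spin":0},{"translation":[0,-4.8,2.8],"spin":0},{"translation":[0,-4.8,2.8],"spin":0},{"translation":[0,0,0],"spin":0}]'
python3 -c "
from h import *
to([.621,-.109,.24])"
```

```text
time: 2.4
ee_pos: [0.5944, -0.078, 0.2659]
eef_rot: [0.011, 0.712, -0.021, 0.702]
ft_force: [0.0, 0.2, -0.2]
width: 0.0003
t 2.4 tcp [ 0.5944 -0.078   0.2659] F [ 0.0231  0.164  -0.2173] w 0.0002795775426767374 yaw -2.60462929197634 xdir [-0.0143 -0.0133 -0.9998] shift cm [ 2.5936 -2.9418  2.8391]
```

```bash
python3 -m inch '[{"translation":[2.6,-2.9,2.9],"spin":-1.5},{"translation":[3,0,0],"spin":0},{"translation":[3,0,0],"spin":0},{"translation":[0,0,0],"spin":0}]'
python3 - <<'E'
from h import *
import cv2
to([.621,-.109,.095])
s=r.read_state();im=optics.camera("wrist");cv2.imwrite("pics/w1.png",im[:,:,::-1])
im=optics.camera("scene")[80:260,90:330];cv2.imwrite("pics/s1.png",cv2.resize(im[:,:,::-1],None,fx=3,fy=3))
E
```

```text
time: 2.9
ee_pos: [0.6203, -0.1078, 0.1744]
eef_rot: [0.005, 0.713, -0.014, 0.701]
ft_force: [1.0, -0.3, -0.2]
width: 0.0006
t 2.9 tcp [ 0.6203 -0.1078  0.1744] F [ 0.992  -0.3069 -0.2088] w 0.0006269894617601725 yaw -1.562082099796813 xdir [-0.018  -0.0121 -0.9998] shift cm [ 7.9367 -0.0157  0.2158]
```

View pics/w1.png

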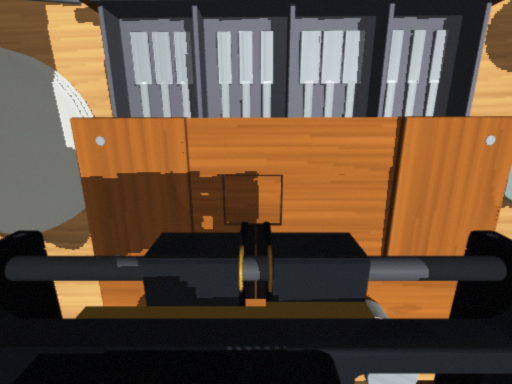

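View pics/s1.png

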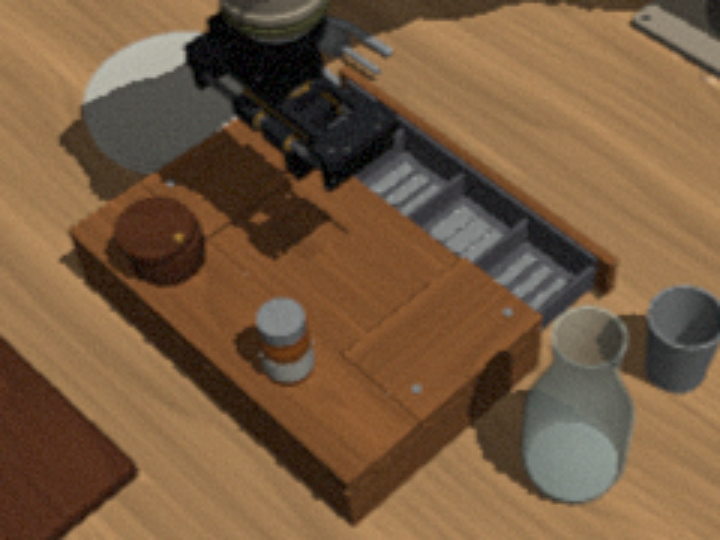

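The wrist view shows the button outline at (223–282, 175–225). I'll cast those rays as a cross-check.

Run:
```python
from h import *
s=r.read_state();M=R.from_quat(s['eef_rot']).as_matrix();m=optics.camera_model("wrist")
T=m["tool_from_camera"]
for u,v in((223,175),(282,175),(282,225),(223,225),(252.5,200)):
    d=M@T[:3,:3]@np.linalg.solve(m["camera_matrix"],[u,v,1]);o=s['ee_pos']+M@T[:3,3]
    print(o+d*(.072-o[2])/d[2])
```

```text
[ 0.5986 -0.1381  0.072 ]
[ 0.5999 -0.0824  0.072 ]
[ 0.6505 -0.0823  0.072 ]
[ 0.6493 -0.1411  0.072 ]
[ 0.6239 -0.1109  0.072 ]
```

All three cameras put the centre at about (0.622, -0.110). I'll descend to just above it and then feel for contact.

```bash
python3 -m inch '[{"translation":[3,-0.2,0.3],"spin":0},{"translation":[3,0,0],"spin":0},{"translation":[1,0,0],"spin":0},{"translation":[0,0,0],"spin":0}]'
python3 -c "
from h import *
to([.622,-.110,.09])"
```

```text
time: 3.5
ee_pos: [0.6282, -0.1097, 0.1134]
eef_rot: [0.005, 0.708, -0.014, 0.706]
ft_force: [-0.3, 0.1, -0.0]
width: 0.0002
t 3.5 tcp [ 0.6282 -0.1097  0.1134] F [-0.2949  0.09   -0.0141] w 0.0002337195022091717 yaw -1.5298624701781993 xdir [-0.0024 -0.0118 -0.9999] shift cm [ 2.3413 -0.0151 -0.6154]
```

```bash
python3 -m inch '[{"translation":[1.0,0,-0.3],"spin":0},{"translation":[0.6,0,-0.3],"spin":0},{"translation":[0,0,0],"spin":0}]'
python3 -c "
from h import *
to([.622,-.110,.087])"
python3 -m inch '[{"translation":[0.4,0,0],"spin":0},{"translation":[0.3,0,0],"spin":0}]'
python3 -c "
from h import *
to([.622,-.110,.078])"
```

```text
time: 3.88
ee_pos: [0.6231, -0.1098, 0.0992]
eef_rot: [0.005, 0.707, -0.014, 0.708]
ft_force: [0.3, 0.6, -0.2]
width: 0.0
t 3.875 tcp [ 0.6231 -0.1098  0.0992] F [ 0.2684  0.5956 -0.2112] w 2.477446682508399e-05 yaw -1.540230141068686 xdir [ 0.0013 -0.0118 -0.9999] shift cm [ 1.2192 -0.01   -0.109 ]
time: 4.12
ee_pos: [0.6235, -0.1099, 0.0924]
eef_rot: [0.005, 0.706, -0.014, 0.708]
ft_force: [-0.3, -0.3, 0.3]
width: 0.0003
t 4.125 tcp [ 0.6235 -0.1099  0.0924] F [-0.2511 -0.3051  0.2612] w 0.00034099418949522556 yaw -1.5370457312996935 xdir [ 0.0023 -0.0118 -0.9999] shift cm [ 1.4436  0.0027 -0.1497]
```

```bash
for i in 1 2 3; do python3 -m inch '[{"translation":[0.25,0,0],"spin":0},{"translation":[0,0,0],"spin":0}]' | egrep 'ee_pos|ft'; done
```

```text
ee_pos: [0.6234, -0.11, 0.0895]
ft_force: [-0.7, -1.2, 0.1]
ee_pos: [0.6236, -0.11, 0.087]
ft_force: [0.4, 0.0, -0.1]
ee_pos: [0.6237, -0.1101, 0.0846]
ft_force: [-0.5, 0.1, 0.8]
```

The tip is now below the panel's surface with almost no force, so it is inside the button's opening. I'll press on.

```bash
for i in 1 2 3; do python3 -m inch '[{"translation":[0.25,0,0],"spin":0},{"translation":[0,0,0],"spin":0}]' | egrep 'ee_pos|ft'; done
```

```text
ee_pos: [0.6238, -0.1101, 0.082]
ft_force: [0.2, -0.0, 0.2]
ee_pos: [0.6238, -0.1101, 0.0794]
ft_force: [-0.3, -0.5, 0.1]
ee_pos: [0.624, -0.1102, 0.0787]
ft_force: [-0.2, 0.0, 0.3]
```

```bash
for i in 1 2 3; do python3 -m inch '[{"translation":[0.3,0,0],"spin":0}]' | egrep 'ee_pos|ft'; done
```

```text
ee_pos: [0.6244, -0.1102, 0.0781]
ft_force: [-16.0, 4.5, 41.2]
ee_pos: [0.6243, -0.1103, 0.0781]
ft_force: [-18.1, 4.3, 37.5]
ee_pos: [0.6243, -0.1103, 0.0782]
ft_force: [-15.5, 4.4, 33.0]
```

The button bottomed at tip height 0.061, 11 mm below the panel, against a firm stop. I'll lift and look.

```bash
python3 -m inch '[{"translation":[-1,0,0],"spin":0},{"translation":[-3,0,0],"spin":0},{"translation":[-4,0,0],"spin":0},{"translation":[0,0,0],"spin":0}]'
python3 - <<'E'
from h import *
import cv2
to([.395,-.073,.16])
im=optics.camera("wrist");cv2.imwrite("pics/w2.png",im[:,:,::-1])
E
```

```text
time: 6.5
ee_pos: [0.6237, -0.1098, 0.1602]
eef_rot: [0.007, 0.705, -0.013, 0.709]
ft_force: [-0.5, -0.3, 0.0]
width: 0.0003
t 6.5 tcp [ 0.6237 -0.1098  0.1602] F [-0.5323 -0.3148  0.0375] w 0.0002624992008673796 yaw -1.603428387187227 xdir [ 0.0043 -0.0076 -1.    ] shift cm [ -0.1011   3.0366 -22.968 ]
```

View pics/w2.png

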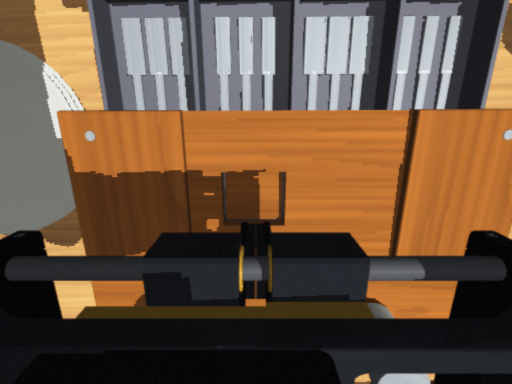

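The button stays down: the gap at (223–285, 172–224) is now deep and shadowed. Next I'll move in front of the drawer, staying high.

```bash
python3 -m inch '[{"translation":[0,0.8,-4.5],"spin":0},{"translation":[0,0.8,-4.5],"spin":0},{"translation":[0,0.8,-4.5],"spin":0},{"translation":[0,0.8,-4.5],"spin":0},{"translation":[0,0.8,-4.5],"spin":0},{"translation":[0,0,0],"spin":0}]'
python3 - <<'E'
from h import *
to([.395,-.070,.16])
E
```

```text
time: 7.3
ee_pos: [0.3885, -0.0613, 0.1498]
eef_rot: [0.005, 0.71, -0.012, 0.704]
ft_force: [0.4, 0.1, -0.1]
width: 0.0005
t 7.3 tcp [ 0.3885 -0.0613  0.1498] F [ 0.4162  0.0608 -0.1048] w 0.0005164631940088304 yaw -1.421452903535026 xdir [-0.0093 -0.0096 -0.9999] shift cm [-1.0148 -0.8631  0.6647]
```

```bash
python3 -m inch '[{"translation":[3,-0.8,0],"spin":0},{"translation":[3,0,0],"spin":0},{"translation":[0,0,0],"spin":0}]'
python3 - <<'E'
from h import *
to([.390,-.070,.045])
E
```

```text
time: 7.68
ee_pos: [0.3884, -0.07, 0.0877]
eef_rot: [0.005, 0.71, -0.012, 0.704]
ft_force: [-0.2, 0.3, 1.4]
width: 0.0001
t 7.675 tcp [ 0.3884 -0.07    0.0877] F [-0.2174  0.2877  1.4086] w 7.580121225875264e-05 yaw -1.3612998670379983 xdir [-0.0088 -0.01   -0.9999] shift cm [4.2669 0.0453 0.1974]
```

```bash
python3 -m inch '[{"translation":[2,0,0],"spin":0},{"translation":[2,0,0],"spin":0},{"translation":[0.2,0,0],"spin":0},{"translation":[0,0,0],"spin":0}]'
python3 - <<'E'
from h import *
import cv2
to([.425,-.070,.045])
im=optics.camera("top")[100:300,180:400];cv2.imwrite("pics/t3.png",cv2.resize(im[:,:,::-1],None,fx=3,fy=3))
E
```

```text
time: 8.18
ee_pos: [0.3912, -0.0707, 0.0476]
eef_rot: [0.004, 0.709, -0.012, 0.705]
ft_force: [-0.1, 0.2, 0.1]
width: 0.0003
t 8.175 tcp [ 0.3912 -0.0707  0.0476] F [-0.1108  0.2283  0.0978] w 0.0002805823597478996 yaw -1.3546615133238347 xdir [-0.0066 -0.0112 -0.9999] shift cm [0.2406 0.1549 3.3775]
```

View pics/t3.png

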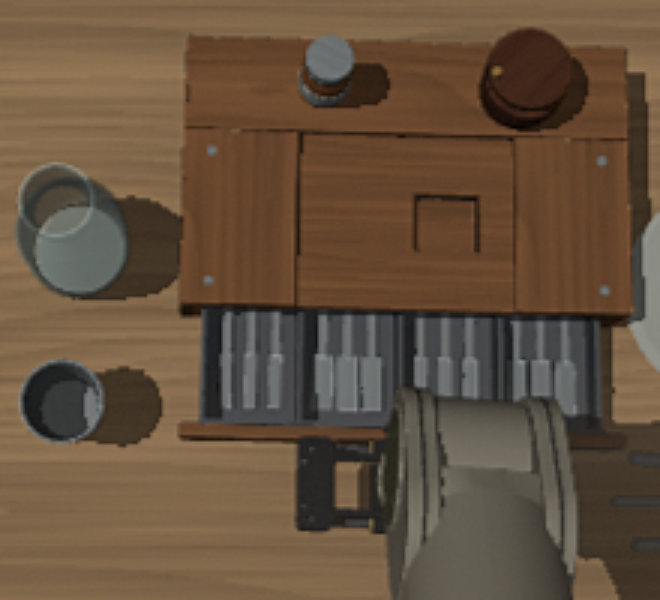

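The button is visibly down at about (447,222), and the gripper stands in front of the drawer, clear of everything. Now the push.

```bash
python3 -m inch '[{"translation":[0.2,0,1.5],"spin":0},{"translation":[0,0,1.2],"spin":0},{"translation":[0,0,0.8],"spin":0}]'; python3 -m inch '[{"translation":[0,0,1],"spin":0},{"translation":[0,0,1],"spin":0},{"translation":[0,0,1],"spin":0}]'
python3 - <<'E'
from h import *
to([.518,-.070,.045])
E
```

```text
time: 8.6
ee_pos: [0.4277, -0.0713, 0.0473]
eef_rot: [0.005, 0.709, -0.012, 0.705]
ft_force: [-3.0, -0.2, -1.7]
width: 0.0008
time: 8.98
ee_pos: [0.4589, -0.0721, 0.0473]
eef_rot: [0.005, 0.709, -0.012, 0.705]
ft_force: [-3.9, 0.2, 2.3]
width: 0.0006
t 8.975 tcp [ 0.4589 -0.0721  0.0473] F [-3.8565  0.2119  2.3052] w 0.0006134361907059062 yaw -1.3614754286066328 xdir [-0.0065 -0.0096 -0.9999] shift cm [0.1885 0.3494 5.9067]
```

It is sliding at about 4 N and is already past the locking point. Continuing.

```bash
python3 -m inch '[{"translation":[0,0.1,1],"spin":0},{"translation":[0,0.1,1],"spin":0},{"translation":[0,0,1],"spin":0},{"translation":[0,0,1],"spin":0}]' | egrep 'ee|ft'; for i in 1 2 3 4; do python3 -m inch '[{"translation":[0,0,0.5],"spin":0}]' | egrep 'ee|ft'; done
```

```text
ee_pos: [0.5016, -0.0716, 0.0468]
eef_rot: [0.005, 0.709, -0.012, 0.705]
ft_force: [-3.5, -0.8, 2.1]
ee_pos: [0.5075, -0.0716, 0.0468]
eef_rot: [0.005, 0.709, -0.012, 0.705]
ft_force: [-3.6, -0.3, 1.9]
ee_pos: [0.5128, -0.0717, 0.0468]
eef_rot: [0.005, 0.709, -0.012, 0.705]
ft_force: [-3.0, -0.2, 2.2]
ee_pos: [0.517, -0.0718, 0.0466]
eef_rot: [0.005, 0.71, -0.012, 0.704]
ft_force: [-24.4, 1.3, 18.6]
ee_pos: [0.5171, -0.0718, 0.0455]
eef_rot: [0.006, 0.714, -0.012, 0.7]
ft_force: [-36.2, 1.1, 24.7]
```

There is a hard stop at x 0.517, where the home position was predicted (about 0.518). I'll back off, raise, and check.

```bash
python3 -m inch '[{"translation":[0,0,-1],"spin":0},{"translation":[0,0,-4],"spin":0},{"translation":[0,0,-4],"spin":0},{"translation":[-4,0,-4],"spin":0},{"translation":[-5,0,0],"spin":0},{"translation":[-5,0,0],"spin":0},{"translation":[-4,5,0],"spin":0},{"translation":[0,5,0],"spin":0},{"translation":[0,5,0],"spin":0},{"translation":[0,5,0],"spin":0},{"translation":[0,5,0],"spin":0},{"translation":[0,0,0],"spin":0}]'
python3 - <<'E'
from h import *
import cv2
a=optics.camera("top")[:,:,::-1];cv2.imwrite("pics/t4.png",a)
cv2.imwrite("pics/t4z.png",cv2.resize(a[105:255,180:380],None,fx=4,fy=4,interpolation=cv2.INTER_CUBIC))
a=optics.camera("scene")[:,:,::-1];cv2.imwrite("pics/s4.png",a)
print(r.read_state()['ft_force'])
E
```

```text
time: 11.48
ee_pos: [0.3964, 0.1915, 0.2345]
eef_rot: [0.01, 0.707, -0.008, 0.707]
ft_force: [0.3, -0.5, -0.1]
width: 0.0005
[ 0.6214 -0.6993  0.2342]
```

View pics/t4z.png

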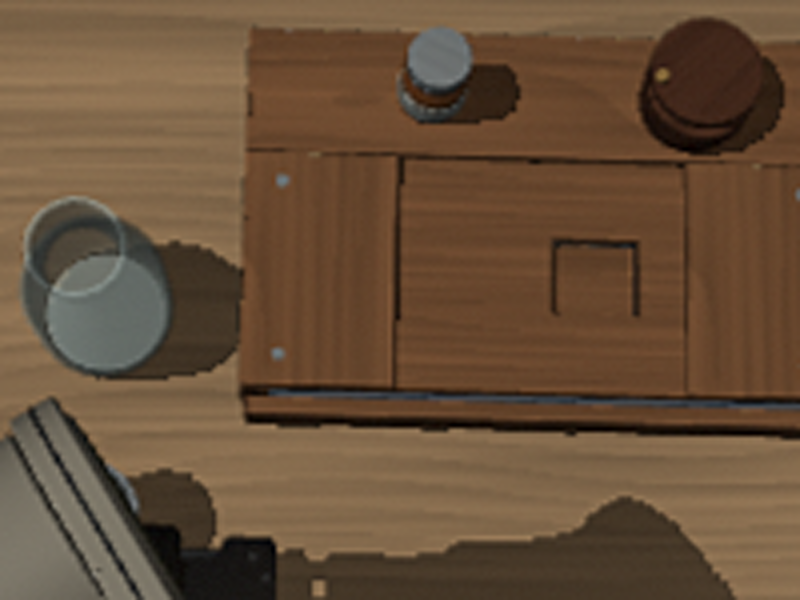

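View pics/s4.png

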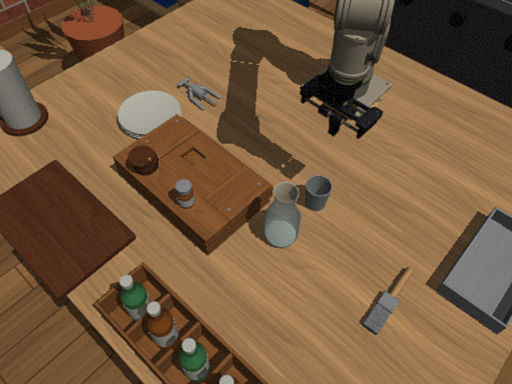

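Run:
```python
from h import *
def t(a,b,z): return ray("top",(a+.5)/4-.5+180,(b+.5)/4-.5+105,z)
p=t(248,419,.059);q=t(780,432,.059);print(p,q)
o=np.array([.6442,-.073]);x=np.array([1,-.0185])
print([(k[:2]-o)@x for k in(p,q)])
import cv2
a=cv2.imread("pics/top0.png").astype(int);b=cv2.imread("pics/t4.png").astype(int)
d=np.abs(a-b).max(2)
for n,(u0,u1,v0,v1) in dict(jar=(278,302,108,138),cellar=(338,375,106,145),carafe=(182,224,152,200),plates=(393,465,160,236),cork=(384,448,250,286)).items(): print(n,d[v0:v1,u0:u1].mean(), (d[v0:v1,u0:u1]>40).mean())
```

```text
[0.5298 0.1152 0.059 ] [ 0.522  -0.2312  0.059 ]
[np.float64(-0.11791910632679461), np.float64(-0.11925619206038424)]
jar 2.9402777777777778 0.0
cellar 2.64033264033264 0.0
carafe 3.015873015873016 0.0
plates 3.8788377192982457 0.0
cork 2.7864583333333335 0.0
```

```bash
python3 -c "
from bench import close_job
print(close_job())"
```

```text
the job is handed in; nothing more can be done
None
```

The button is pressed right down, the drawer is pushed home, and the job is handed in, with about 12 s of the 58 s used.

- **Button:** I found it by camera, about 36 mm to the right of the panel's middle. With closed fingertips I pressed it to a firm stop 11 mm below the panel. It was still down in the last pictures.
- **Drawer:** I pushed it by the outside of its front with the closed fingers. It slid at about 4 N, past the point where the catch would have held it, to a hard stop at about 36 N. I did not grip the drawer or reach inside it.

**Last checks:**
- **Front position:** The last top picture puts the drawer front at -118 to -119 mm from the box's origin, against the nominal -116 mm. I put that 2–3 mm down to the calibration (good to about 2 mm) and reading edges off the picture; the hard stop points to the drawer being home.
- **Other things:** The jar, cellar, carafe, plates and corkscrew showed no change between the first and last top pictures. The tumbler was mostly hidden by the arm in that view and the grill brush was not compared there; in the scene picture both look unmoved by eye.
- **Robot:** The arm stood clear, with the force reading near zero.

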